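# Sort the capsule tins at the coffee point

## Task

Sort the four sealed capsule tins at the coffee point; you can tell the full ones from the empty ones only by their weight when you lift them. Full round coffee tins go in the dark wooden coffee tray, full square tea tins in the green tea tray, and every empty tin of either kind in the grey refill tray, each standing upright on the floor of a bay of its own. Set the tins down rather than dropping them, and leave the mug and the milk jug where they are.

Things in the scene. Friction and masses are not known exactly. Their poses are not given: they have to be found in the camera images.
- coffee_red: Round coffee-capsule tin, bare aluminium with a red lid and a red band; 60 mm diameter, 95 mm tall, sealed lid 14 mm high, flush; origin at the centre of the underside, z up. Loose. Looks the same full or empty: full it weighs 430 to 550 g, empty about 100 g. A grip of 40 N holds it.
- coffee_yellow: Round coffee-capsule tin, bare aluminium with a yellow lid and a yellow band; 60 mm diameter, 95 mm tall, sealed lid 14 mm high, flush; origin at the centre of the underside, z up. Loose. Looks the same full or empty: full it weighs 430 to 550 g, empty about 100 g. A grip of 40 N holds it.
- tea_blue: Square tea-capsule tin, bare aluminium with a blue lid and a blue band; 58 x 58 mm, faces square to its x and y, 95 mm tall, sealed lid 14 mm high, flush; origin at the centre of the underside, z up. Loose. Looks the same full or empty: full it weighs 430 to 550 g, empty about 100 g. A grip of 40 N holds it. Turned up to 0.5 rad.
- tea_black: Square tea-capsule tin, bare aluminium with a black lid and a black band; 58 x 58 mm, faces square to its x and y, 95 mm tall, sealed lid 14 mm high, flush; origin at the centre of the underside, z up. Loose. Looks the same full or empty: full it weighs 430 to 550 g, empty about 100 g. A grip of 40 N holds it. Turned up to 0.5 rad.
- coffee_tray: The coffee tray: dark wood, two bays; origin at the centre of its underside. 100 mm along its x, 190 along its y, 40 high; walls, floor and divider 5 mm thick. The divider, as high as the walls, makes two bays of 90 x 87.5 mm centred at y = +46 and -46 mm, one tin each. Fixed to the worktop; its long side runs across in front of the robot, turned up to 0.2 rad.
- tea_tray: The tea tray: green plastic, two bays; origin at the centre of its underside. 100 mm along its x, 190 along its y, 40 high; walls, floor and divider 5 mm thick. The divider, as high as the walls, makes two bays of 90 x 87.5 mm centred at y = +46 and -46 mm, one tin each. Fixed to the worktop; its long side runs across in front of the robot, turned up to 0.2 rad.
- refill_tray: The refill tray: grey plastic, two bays; origin at the centre of its underside. 100 mm along its x, 190 along its y, 40 high; walls, floor and divider 5 mm thick. The divider, as high as the walls, makes two bays of 90 x 87.5 mm centred at y = +46 and -46 mm, one tin each. Fixed to the worktop; its long side runs across in front of the robot, turned up to 0.2 rad.
- mug: White china mug standing in the row with the tins, to be left where it is: 80 mm diameter, 92 mm tall, origin at the centre of the underside, handle on its +y side, turned roughly towards the robot. Loose.
- jug: Small stainless-steel milk jug standing in the row with the tins, to be left where it is: 80 mm diameter, 85 mm tall, origin at the centre of the underside, handle (out to 68 mm from the axis) on its +y side, turned roughly towards the robot. Loose.
Mind the look-alikes: they are no part of the job. Leave any pink look-alike of the tea_black alone.

How it is judged:
By the outcome, as a careful person would: the job done as asked, in the order asked, and still so for the second after the job is handed in, with the robot touching nothing.
It also fails if it takes over 120 s, if anything falls off the work surface, if the arm or the gripper's body presses on something with over 40 N, if the wrist force passes 120 N, or if a joint passes its speed limit or range.

## Robot

A 6-joint arm with a two-finger parallel gripper is mounted at the origin on the work surface. World frame = base frame: x ahead of the robot, y to its left, z up, the work surface at z = 0. Lengths are in mm, angles in degrees, forces in N, time in s.
With the tool pointing down it reaches from about 300 to 850 mm from the base axis. Payload 4.2 kg.
Tool frame: the origin (TCP) lies midway between the tips of the shut fingers; the grasp point (between the pads) lies 19 mm behind it; z points along the fingers, y is the line along which they close (so a half turn about z gives the same grasp; the last joint's range is limited). The gripper opens to 91 mm and grips with 3 to 60 N. Pads are 32 mm wide; open, the fingers measure 118 mm over their backs; the gripper's body (76 mm by 178 mm) begins 60 mm behind the grasp point.
Start: joints at [74.771, 18.312, 89.639, -0, 72.044, -1.146], TCP at [139.917, 557.733, 213.976] pointing down, gripper open.
Joint ranges: [-177.97, 177.97], [-48.28, 115.42], [12.27, 149.76], [-77.06, 257.06], [2.81, 150.46], [-146.56, 146.56]. Speed limits (degrees/s): [147.25, 147.25, 180, 180, 180, 180].

## Interface

Orientations are given as [roll, pitch, yaw] about the fixed x, y, z axes, in that order (R = Rz(yaw) Ry(pitch) Rx(roll)).
In Python, from workcell import env gives the robot as it stands.
- The arm moves only by the shell command python3 -m jog 'ROWS' [FORCE]. ROWS is a JSON object of lists of equal length, an entry for each row: "jaw": the finger opening in mm, from 0 to 91.2; "slide": the shift along the tool's x, y, z in units of 30 mm (1.0 is 30 mm), a list of three; "spin": the turn about the tool's z in units of 8 degrees (1.0 is 8 degrees). In form: {"jaw": [jaw, ...], "slide": [[dx, dy, dz], ...], "spin": [spin, ...]}. A call has 1 to 10 rows; each row shifts and turns the commanded pose from where the row before left it, along the tool's axes as they then stand; what a row does not reach is not made up. A row lasts 1/10 s, in which the tool goes at most 50 mm and 8.59 degrees, less where a joint would pass 70% of its speed; a pose out of reach is approached as far as the arm can. A call is refused whole if a number of a shift passes 1 or a number of a turn 1, either way. A call with a gripper value outside its range is refused whole. The fingers move at their own pace and stop on an object; FORCE is the grip in N (left out, the last holds). Time passes only in rows, so rows that do not move let the fingers close. It gives the time, the measured TCP pose, the force, the opening and the grip force at its end, in the units of the state.
- env.state(): the state, without advancing time (a new reading comes with each control period).
- env.grab_frame(name): name is "scene" or "top"; returns the picture (480x640x3 uint8, red, green, blue); there is no depth.
- env.camera_model(name): a dict with "fx", "fy", "cx", "cy" (pixels), "camera_from_world" (4x4, takes a point from world to camera coordinates). Camera axes: x right, y up, looking along -z (the intrinsics and any distortion apply to the point x, -y, -z); pixel columns grow to the right and rows downward; lengths in mm; the calibration is good to about 2 mm. A picture is of the moment at which its call begins. camera_model takes no time and is no camera call.
- env.job_done(): hands the job in; it is judged then, once.
The state is a dict: "time_s": time; "qpos": joint angles; "qvel": joint speeds; "effort": joint torques, N m; "ee_pos": TCP position; "ee_rot": TCP orientation; "force": force on the tool from outside, world axes, zero at the start; "torque": the same for the moment, N m; "gripper_width": finger opening in mm; "gripper_force": force on a finger pad.
Only numpy, scipy, OpenCV 4.12 (cv2) and the standard library are available. Lean on these libraries where they do the work, as an engineer would, in place of code of your own. Each camera call takes 0.05 s, during which the arm holds its last target. There are 200 camera calls.

## Working session

There is one attempt and no reset: what is moved stays moved. The work goes in short steps, Python scripts to look and compute and a shell command to move; the robot and the scene stay as the last step left them, time stands still between calls to the robot, and variables do not carry over. Pictures are saved under pics/ and viewed, at most 14 in all, crops included, and the job is handed in when it is done.

```bash
ls; mkdir -p pics
python3 - <<'E'
from workcell import env
import cv2
for n in("scene","top"):
    cv2.imwrite(f"pics/{n}0.png",env.grab_frame(n)[:,:,::-1]); m=env.camera_model(n); print(n,m)
print(env.state())
E
```

```text
pics
scene {'fx': 435.0455944044375, 'fy': 435.0455944044375, 'cx': 320.4430593906692, 'cy': 246.71368813789232, 'camera_from_world': array([[ 1.41029285e-01,  9.89972180e-01,  8.11323203e-03,
        -1.21381351e+02],
       [-7.65132256e-01,  1.03791281e-01,  6.35452596e-01,
         3.50881911e+02],
       [ 6.28238309e-01, -9.58251206e-02,  7.72097257e-01,
        -1.18944056e+03],
       [ 0.00000000e+00,  0.00000000e+00,  0.00000000e+00,
         1.00000000e+00]])}
top {'fx': 572.0658483319917, 'fy': 572.0658483319917, 'cx': 321.5347644167274, 'cy': 250.95601345745553, 'camera_from_world': array([[ 1.89145347e-02, -9.99820939e-01, -5.75299949e-04,
         3.48065853e+01],
       [ 9.97787735e-01,  1.88393859e-02,  6.37551105e-02,
        -4.83124839e+02],
       [-6.37328561e-02, -1.77992548e-03,  9.97965408e-01,
        -1.33282730e+03],
       [ 0.00000000e+00,  0.00000000e+00,  0.00000000e+00,
         1.00000000e+00]])}
{'time_s': 0.1, 'qpos': array([ 7.47727523e+01,  1.83486835e+01,  8.97002929e+01, -2.35968533e-03,
        7.20403975e+01, -1.14574594e+00]), 'qvel': array([-0.04479675, -0.1737681 , -0.1973382 ,  0.04583882, -0.07521914,
       -0.03256149]), 'effort': array([-1.10420845e-04, -4.13337100e+01, -2.32510471e+01,  7.28233298e-02,
        4.21311543e-02, -6.35255287e-05]), 'ee_pos': array([139.793847  , 557.29619228, 213.19130975]), 'ee_rot': array([-1.79910599e+02,  4.56026175e-04,  1.65919228e+02]), 'force': array([-0.32664942,  0.21406463, -1.29399588]), 'torque': array([-0.01836458,  0.03088375,  0.00434589]), 'gripper_force': 0.0, 'gripper_width': 91.37857175496369}
```

View pics/scene0.png

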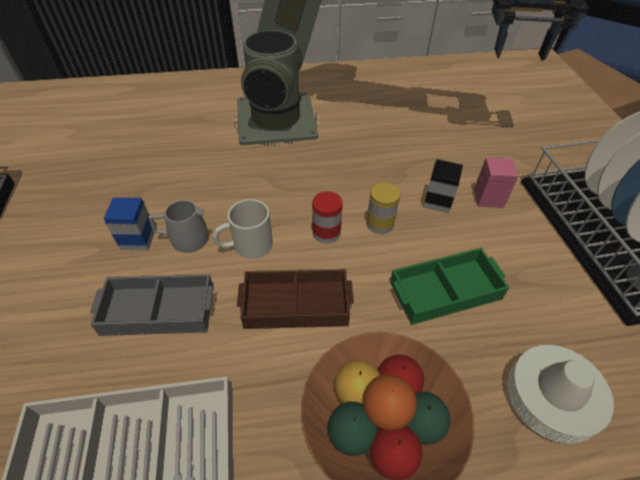

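View pics/top0.png

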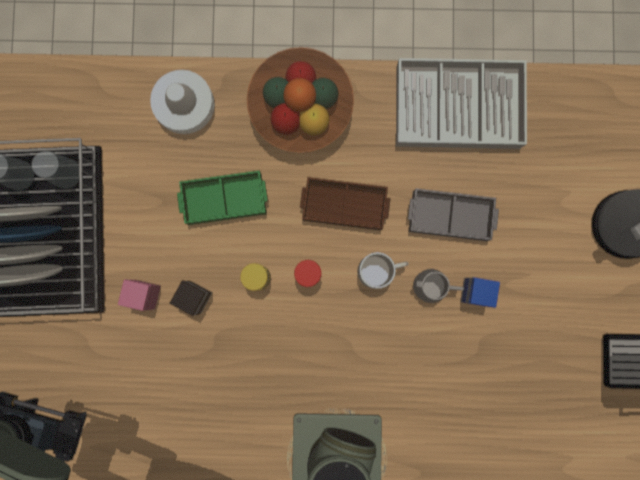

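The scene view shows red (327,217), yellow (383,208), black (444,185), pink (496,182) and blue (131,223). The jug and mug stand between blue and red, and the three trays are in front. In the top view, blue is at (481,292), black (190,298), yellow (254,278) and red (308,273). I'll take enlarged crops next.

Run:
```python
import cv2,numpy as np
s=cv2.imread("pics/scene0.png");t=cv2.imread("pics/top0.png")
z=lambda im,a,b,c,d,k:cv2.resize(im[b:d,a:c],None,fx=k,fy=k,interpolation=cv2.INTER_CUBIC)
o=np.zeros((600,800,3),np.uint8)
def put(im,x,y): o[y:y+im.shape[0],x:x+im.shape[1]]=im
put(z(t,160,260,280,320,5),0,0)      #600x300
put(z(t,460,270,500,315,5),600,0)
put(z(s,300,150,460,250,3),0,300)
put(z(s,100,190,160,255,5),480,275)
cv2.imwrite("pics/crop1.png",o)
put(z(t,170,165,500,310,2.4),0,0)
cv2.imwrite("pics/crop2.png",o[:350])
```

```text
(no output)
```

View pics/crop1.png

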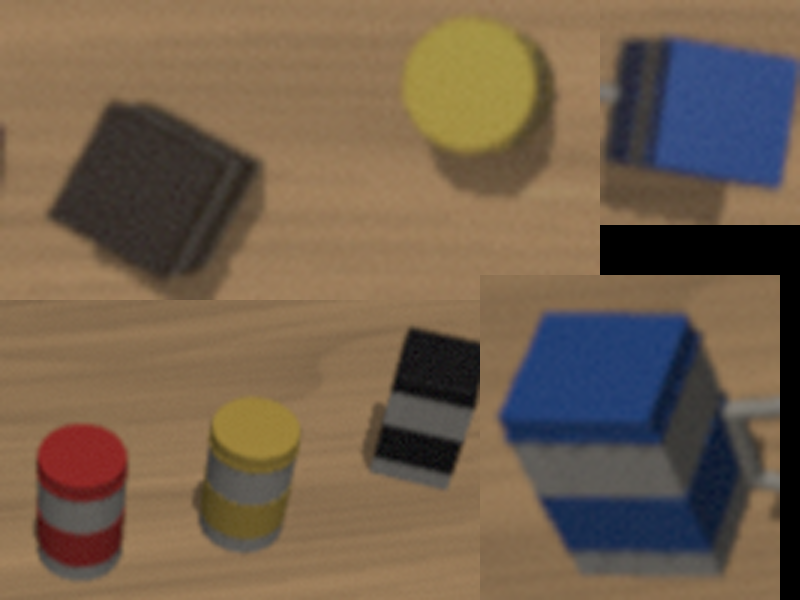

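View pics/crop2.png

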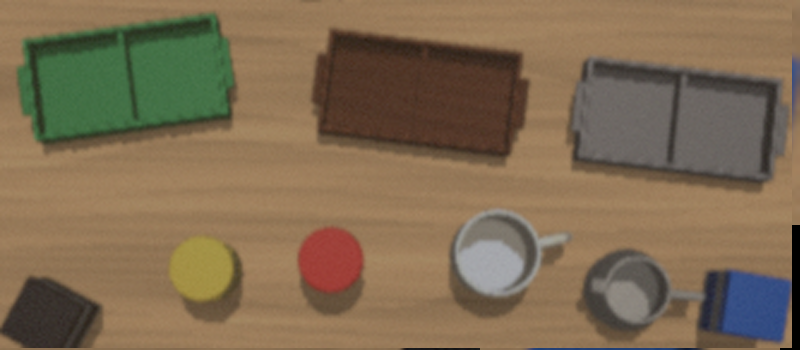

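The lids and tray rims are clear. Top crop: black lid corners about (50,214), (168,276), (230,163) and (113,100), blue lid (670,38) to (655,165). Next I'll triangulate them.

```bash
cat > h.py <<'E'
from workcell import env
import numpy as np, cv2
M={n:env.camera_model(n) for n in("scene","top")}
def ray(n,p):
    m=M[n];T=np.array(m["camera_from_world"]);R=T[:3,:3]
    d=R.T@np.array([(p[0]-m["cx"])/m["fx"],-(p[1]-m["cy"])/m["fy"],-1.]);return -R.T@T[:3,3],d/np.linalg.norm(d)
def plane(n,p,z):
    o,d=ray(n,p);return o+d*(z-o[2])/d[2]
def tri(ps,pt):
    (a,u),(b,v)=ray("scene",ps),ray("top",pt)
    k=np.linalg.lstsq(np.c_[u,-v],b-a,rcond=None)[0];P,Q=a+k[0]*u,b+k[1]*v
    return (P+Q)/2,np.linalg.norm(P-Q)
def blob(mask,p):
    n,l,st,c=cv2.connectedComponentsWithStats(mask.astype(np.uint8));i=l[p[1],p[0]]
    return (l==i).astype(np.uint8)
# tool-axis units to go from the present pose to world target p, yaw (deg)
def togo(p,yaw=None):
    s=env.state();w=np.radians(s["ee_rot"][2]);d=np.array(p)-s["ee_pos"]
    t=np.array([np.cos(w)*d[0]+np.sin(w)*d[1],np.sin(w)*d[0]-np.cos(w)*d[1],-d[2]])/30
    print("pos",s["ee_pos"].round(1),"rot",s["ee_rot"].round(2),"slide",t.round(2),"spin",None if yaw is None else round((s["ee_rot"][2]-yaw)/8,2))
E
python3 - <<'E'
from h import *
c=lambda x,y,k,ox,oy,X=0,Y=0:((x-X+.5)/k-.5+ox,(y-Y+.5)/k-.5+oy)
def face(name,ps,z):
    P=np.array([plane("top",p,z) for p in ps]);e=[np.linalg.norm(P[i]-P[i-1]) for i in range(4)]
    a=(P[0]+P[1]-P[2]-P[3])[:2]  # far minus near = +x axis
    b=(P[0]+P[3]-P[1]-P[2])[:2]
    print(name,P.mean(0).round(1),"sides",np.round(e,1),"yaw",np.degrees([np.arctan2(a[1],a[0]),np.arctan2(-b[0],b[1])]).round(1))
bl=[c(*p,5,160,260) for p in((113,100),(230,163),(168,276),(50,214))]
bu=[c(*p,5,460,270,600,0) for p in((670,38),(797,60),(780,187),(655,165))]
face("black",bl,95);face("blue",bu,95)
for ps,pt in zip(((543,313),(688,315),(655,428),(503,412)),bu):print("blue",[np.round(q,1) for q in tri(c(*ps,5,100,190,480,275),pt)])
print("black",[np.round(q,1) for q in tri(c(393,386,3,300,150,0,300),bl[3])],[np.round(q,1) for q in tri(c(411,329,3,300,150,0,300),bl[0])])
t=cv2.imread("pics/top0.png");hsv=cv2.cvtColor(t,cv2.COLOR_BGR2HSV);H,S,V=[hsv[...,i].astype(int) for i in range(3)]
for n,m,p,sc in(("red",((H<6)|(H>172))&(S>150),(308,273),(83,457)),("yellow",(H>22)&(H<34)&(S>120),(254,278),(255,430))):
    cs,_=cv2.findContours(blob(m,p),0,1);k=max(cs,key=len);e=cv2.fitEllipse(k)
    print(n,plane("top",e[0],95).round(1),np.array(e[1])*1240/572,[np.round(q,1) for q in tri(c(*sc,3,300,150,0,300),e[0])])
T={"green":[(25,40),(215,15),(232,117),(43,143)],"dark":[(331,30),(522,52),(510,156),(318,136)],"grey":[(587,59),(781,79),(768,181),(575,162)]}
S2={"green":[(392,268),(492,252)],"dark":[(247,271),(348,270)],"grey":[(108,278),(211,276)]}
for n in T:
    ps=[c(*p,2.4,170,165) for p in T[n]];face(n,ps,40)
    # scene looks from the far side: near-robot edge appears far in it
    for s,q in zip(S2[n],(ps[2],ps[3]) if 0 else (ps[3],ps[2])[::-1] ):print([np.round(v,1) for v in tri(s,q)])
E
```

```text
black [369.4 337.2  95. ] sides [57.  59.  56.3 59.1] yaw [-27.2 -26.7]
blue [ 393.2 -318.    95. ] sides [56.5 56.8 56.5 55.8] yaw [-7.1 -8.8]
blue [array([ 427.9, -295.6,  151.6]), np.float64(33.9)]
blue [array([ 412.8, -302.9,  138.2]), np.float64(64.0)]
blue [array([ 356.4, -344.6,   21.3]), np.float64(38.1)]
blue [array([ 377.4, -332.2,   56.9]), np.float64(70.8)]
black [array([347.8, 354.3,  52.5]), np.float64(67.0)] [array([401.6, 315.8, 151.4]), np.float64(42.4)]
red [427.6  74.2  95. ] [54.90079373 55.47487926] [array([427.8,  74.5,  89.6]), np.float64(0.4)]
yellow [418.2 192.5  95. ] [54.1230894  56.17002794] [array([418.2, 193. ,  90. ]), np.float64(0.2)]
green [601.2 274.7  40. ] sides [102.4 186.1 101.3 184.4] yaw [11.3  8.8]
[array([566.5, 175.9,  38. ]), np.float64(4.1)]
[array([544.6, 372.3,  27.7]), np.float64(29.0)]
dark [592.2  -8.1  40. ] sides [104.3 186.8 102.2 186.6] yaw [-5.8 -5.2]
[array([533.5, -95. ,  33.6]), np.float64(3.1)]
[array([551. ,  93.8,  25.9]), np.float64(6.6)]
grey [ 570.8 -257.7   40. ] sides [101.2 188.9 100.3 187. ] yaw [-6.6 -4.7]
[array([ 514.2, -348.3,   32.6]), np.float64(2.0)]
[array([ 529.7, -161.4,   25. ]), np.float64(0.9)]
```

The round lids agree to 0.4 mm in both views, with heights of about 90. The scene camera faces the robot, so I had its square-lid corners mismatched. I'll fix that and zoom in on the trays in the scene view.

Run:
```python
from h import *
c=lambda x,y,k,ox,oy,X=0,Y=0:((x-X+.5)/k-.5+ox,(y-Y+.5)/k-.5+oy)
bl=[c(*p,5,160,260) for p in((113,100),(230,163),(168,276),(50,214))]
bu=[c(*p,5,460,270,600,0) for p in((670,38),(797,60),(780,187),(655,165))]
for ps,i in zip(((655,428),(503,412),(543,313),(688,315)),range(4)):print("blue",[np.round(q,1) for q in tri(c(*ps,5,100,190,480,275),bu[i])])
for ps,i in(((393,386),1),((411,329),2)):print("black",[np.round(q,1) for q in tri(c(*ps,3,300,150,0,300),bl[i])])
s=cv2.imread("pics/scene0.png")
z=lambda a,b,c,d,k:cv2.resize(s[b:d,a:c],None,fx=k,fy=k,interpolation=cv2.INTER_CUBIC)
o=np.zeros((600,800,3),np.uint8)
a=z(85,265,220,340,3);o[:a.shape[0],:a.shape[1]]=a
a=z(235,260,360,335,3);o[:a.shape[0],420:420+a.shape[1]]=a
a=z(385,240,515,325,3);o[300:300+a.shape[0],:a.shape[1]]=a
cv2.imwrite("pics/crop3.png",o)
```

```text
blue [array([ 425.7, -295.2,   87.8]), np.float64(0.2)]
blue [array([ 416.9, -349.5,   95.1]), np.float64(0.1)]
blue [array([ 360.9, -343.7,   92.3]), np.float64(1.7)]
blue [array([ 369.4, -287.9,   92.2]), np.float64(0.4)]
black [array([381.3, 300.8,  83.9]), np.float64(1.3)]
black [array([331.6, 326.6,  91.3]), np.float64(4.3)]
```

View pics/crop3.png

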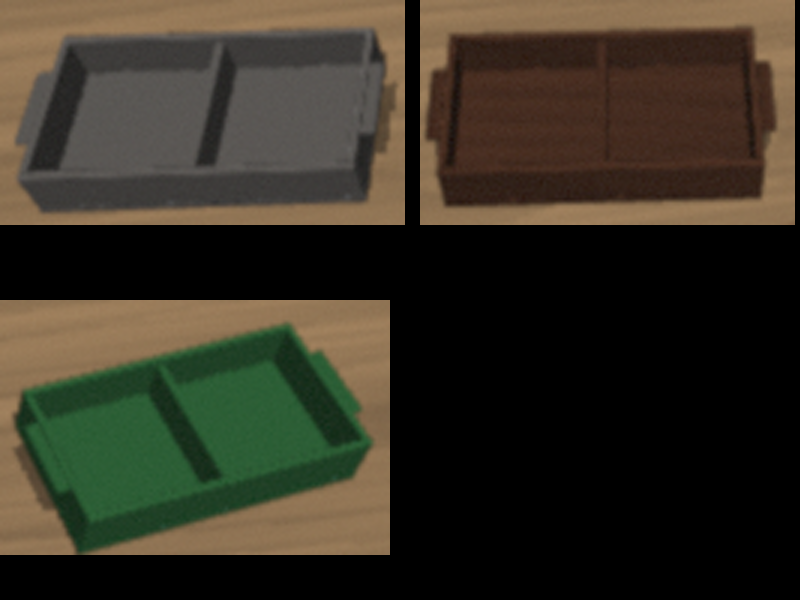

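```bash
python3 -m jog '{"jaw":[91,91,91,91,91,91,91,91,91,91],"slide":[[0,0,0],[0,0,0],[0,0,0],[0,0,0],[0,0,0],[0,0,0],[0,0,0],[0,0,0],[0,0,0],[0,0,0]],"spin":[1,1,1,1,1,1,1,1,1,0.5]}' 40
```

```text
time_s: 1.1
ee_pos: [139.9, 557.4, 213.4]
ee_rot: [-180.0, 0.1, 89.7]
force: [0.4, 0.2, -0.7]
gripper_width: 91.0
gripper_force: 0.0
```

The scene crop shows all four rim corners of each tray: grey (63,38)…(20,177), dark (450,35)…(439,165), green (20,391)…(84,522). Now I'll triangulate them.

Run:
```python
from h import *
c=lambda x,y,k,ox,oy,X=0,Y=0:((x-X+.5)/k-.5+ox,(y-Y+.5)/k-.5+oy)
T={"green":[(25,40),(215,15),(232,117),(43,143)],"dark":[(331,30),(522,52),(510,156),(318,136)],"grey":[(587,59),(781,79),(768,181),(575,162)]}
S={"green":[(20,391),(290,325),(371,441),(84,522)],"dark":[(450,35),(753,28),(762,160),(439,165)],"grey":[(63,38),(378,30),(366,168),(20,177)]}
O={"green":(385,240,0,300),"dark":(235,260,420,0),"grey":(85,265,0,0)}
for n in T:
    r=[tri(c(*p,3,*O[n]),c(*T[n][i],2.4,170,165)) for p,i in zip(S[n],(2,3,0,1))]
    P=np.array([a[0] for a in r]);b=P[1]+P[2]-P[0]-P[3];y=np.arctan2(-b[0],b[1]);m=P.mean(0)
    print(n,m.round(1),P[:,2].round(1),"gap",[round(a[1],1) for a in r],"yaw",np.degrees(y).round(1))
    u=np.array([-np.sin(y),np.cos(y)])*46;print(" bays",(m[:2]+u).round(1),(m[:2]-u).round(1))
togo([372,335,150],63)
```

```text
green [602.5 276.8  34.9] [32.4 34.5 39.1 33.5] gap [np.float64(2.9), np.float64(9.0), np.float64(1.3), np.float64(2.5)] yaw 8.6
 bays [595.6 322.2] [609.4 231.3]
dark [592.5  -8.   36.4] [33.2 28.5 39.3 44.5] gap [np.float64(1.2), np.float64(2.2), np.float64(0.7), np.float64(0.0)] yaw -5.5
 bays [596.9  37.7] [588.2 -53.8]
grey [ 571.7 -259.3   33.8] [35.5 28.8 32.3 38.6] gap [np.float64(5.8), np.float64(1.4), np.float64(4.3), np.float64(0.6)] yaw -4.8
 bays [ 575.6 -213.5] [ 567.8 -305.2]
pos [139.9 557.4 213.4] rot [-1.7999e+02  6.0000e-02  8.9680e+01] slide [-7.37  7.78  2.11] spin 3.34
```

```bash
python3 -m jog '{"jaw":[91,91,91,91,91,91,91,91,91,91],"slide":[[-0.73,0.77,0],[-0.73,0.77,0],[-0.73,0.77,0],[-0.73,0.77,0],[-0.73,0.77,0],[-0.73,0.77,0],[-0.73,0.77,0],[-0.73,0.77,0],[-0.73,0.77,0],[-0.73,0.77,0]],"spin":[0,0,0,0,0,0,0,0,0,0]}' 40
python3 -m jog '{"jaw":[91,91,91,91,91],"slide":[[0,0,0],[0,0,0],[0,0,0],[0,0,0],[0,0,0]],"spin":[0.85,0.85,0.85,0.8,0]}'
python3 - <<'E'
from h import *
togo([370,337,46],63)
E
```

```text
time_s: 2.1
ee_pos: [371.2, 337.2, 213.6]
ee_rot: [-180.0, 0.0, 89.9]
force: [-0.0, 0.2, 0.4]
gripper_width: 91.4
gripper_force: 0.0
time_s: 2.6
ee_pos: [370.4, 338.2, 213.6]
ee_rot: [-180.0, 0.0, 63.1]
force: [-0.1, -0.1, -1.6]
gripper_width: 90.9
gripper_force: 0.0
pos [370.4 338.2 213.6] rot [-1.7998e+02  4.0000e-02  6.3120e+01] slide [-0.04  0.01  5.59] spin 0.02
```

```bash
python3 -m jog '{"jaw":[91,91,91,91,91,91,91,91],"slide":[[0,0,0.8],[0,0,0.8],[0,0,0.8],[0,0,0.8],[0,0,0.8],[0,0,0.8],[0,0,0.79],[0,0,0]],"spin":[0,0,0,0,0,0,0,0]}' 40
python3 -m jog '{"jaw":[50,50,50,50,50,50,50,50,50,50],"slide":[[0,0,0],[0,0,0],[0,0,0],[0,0,0],[0,0,0],[0,0,0],[0,0,0],[0,0,0],[0,0,0],[0,0,0]],"spin":[0,0,0,0,0,0,0,0,0,0]}' 40
```

```text
time_s: 3.4
ee_pos: [368.6, 336.7, 43.5]
ee_rot: [-179.8, 0.4, 63.3]
force: [-0.2, -1.1, 0.7]
gripper_width: 91.0
gripper_force: 0.0
time_s: 4.4
ee_pos: [370.9, 338.8, 47.1]
ee_rot: [180.0, -0.1, 63.1]
force: [-1.7, -0.2, 6.9]
gripper_width: 57.7
gripper_force: 40.0
```

```bash
python3 -m jog '{"jaw":[50,50,50,50,50,50,50,50,50,50],"slide":[[0,0,-0.4],[0,0,-0.8],[0,0,-0.8],[0,0,-0.8],[0,0,-0.8],[0,0,-0.4],[0,0,0],[0,0,0],[0,0,0],[0,0,0]],"spin":[0,0,0,0,0,0,0,0,0,0]}' 40
python3 -m jog '{"jaw":[50,50,50],"slide":[[0,0,0],[0,0,0],[0,0,0]],"spin":[0,0,0]}' 40
python3 -m jog '{"jaw":[50],"slide":[[0,0,0]],"spin":[0]}' 40;python3 -m jog '{"jaw":[50],"slide":[[0,0,0]],"spin":[0]}' 40
python3 - <<'E'
from h import *
togo([609,231,167],98.6);togo([596,321,167],98.6);togo([576,-213,167],85)
E
```

```text
time_s: 5.4
ee_pos: [370.1, 337.9, 165.1]
ee_rot: [-179.9, 0.1, 63.1]
force: [0.4, 0.1, -1.9]
gripper_width: 57.8
gripper_force: 40.0
time_s: 5.7
ee_pos: [370.5, 338.4, 166.0]
ee_rot: [-180.0, 0.0, 63.1]
force: [0.3, 0.5, -2.2]
gripper_width: 58.0
gripper_force: 40.0
time_s: 5.8
ee_pos: [370.6, 338.4, 166.2]
ee_rot: [-180.0, 0.0, 63.1]
force: [-0.2, 0.6, -1.6]
gripper_width: 57.9
gripper_force: 40.0
time_s: 5.9
ee_pos: [370.6, 338.4, 166.3]
ee_rot: [-180.0, -0.0, 63.1]
force: [0.3, -0.2, -1.0]
gripper_width: 58.0
gripper_force: 40.0
pos [370.6 338.4 166.3] rot [-1.800e+02 -1.000e-02  6.311e+01] slide [ 0.4   8.71 -0.02] spin -4.44
pos [370.6 338.4 166.3] rot [-1.800e+02 -1.000e-02  6.311e+01] slide [ 2.88  6.96 -0.02] spin -4.44
pos [370.6 338.4 166.3] rot [-1.800e+02 -1.000e-02  6.311e+01] slide [-13.3   14.42  -0.02] spin -2.74
```

Weight is about 1–2 N, so black is empty and goes to the grey tray.

```bash
python3 -m jog '{"jaw":[50,50,50,50,50],"slide":[[0,0,0],[0,0,0],[0,0,0],[0,0,0],[0,0,0]],"spin":[-0.7,-0.7,-0.7,-0.66,0]}' 40
python3 - <<'E'
from h import *
togo([576,-213,167],85.2)
E
```

```text
time_s: 6.4
ee_pos: [370.6, 338.4, 166.3]
ee_rot: [180.0, -0.0, 85.2]
force: [-1.2, 0.1, -1.2]
gripper_width: 57.6
gripper_force: 40.0
pos [370.6 338.4 166.3] rot [ 1.7999e+02 -1.0000e-02  8.5190e+01] slide [-17.74   8.36  -0.02] spin -0.0
```

```bash
python3 -m jog '{"jaw":[50,50,50,50,50,50,50,50,50,50],"slide":[[-0.45,0.2,0],[-0.93,0.44,0],[-0.93,0.44,0],[-0.93,0.44,0],[-0.93,0.44,0],[-0.93,0.44,0],[-0.93,0.44,0],[-0.93,0.44,0],[-0.93,0.44,0],[-0.93,0.44,0]],"spin":[0,0,0,0,0,0,0,0,0,0]}' 40
python3 -m jog '{"jaw":[50,50,50,50,50,50,50,50,50,50],"slide":[[-0.93,0.44,0],[-0.93,0.44,0],[-0.93,0.44,0],[-0.93,0.44,0],[-0.93,0.44,0],[-0.93,0.44,0],[-0.93,0.44,0],[-0.93,0.44,0],[-0.93,0.44,0],[-0.5,0.24,0]],"spin":[0,0,0,0,0,0,0,0,0,0]}' 40
python3 -m jog '{"jaw":[50,50],"slide":[[0,0,0],[0,0,0]],"spin":[0,0]}' 40
python3 - <<'E'
from h import *
togo([576,-213,52],85.2)
E
```

```text
time_s: 7.4
ee_pos: [472.8, 62.1, 166.4]
ee_rot: [180.0, 0.0, 85.1]
force: [0.7, 0.7, -0.6]
gripper_width: 57.8
gripper_force: 40.0
time_s: 8.4
ee_pos: [576.0, -214.4, 166.0]
ee_rot: [-180.0, 0.0, 85.0]
force: [0.4, 0.4, -0.7]
gripper_width: 58.2
gripper_force: 40.0
time_s: 8.6
ee_pos: [575.3, -211.1, 165.9]
ee_rot: [-179.9, -0.1, 85.1]
force: [-1.0, 0.0, -1.8]
gripper_width: 57.7
gripper_force: 40.0
pos [ 575.3 -211.1  165.9] rot [-1.7993e+02 -6.0000e-02  8.5130e+01] slide [-0.06  0.03  3.8 ] spin -0.01
```

```bash
python3 -m jog '{"jaw":[50,50,50,50,50,50,50,50,50,50],"slide":[[-0.04,0.02,0.6],[0,0,0.7],[0,0,0.7],[0,0,0.7],[0,0,0.5],[0,0,0.3],[0,0,0.15],[0,0,0],[0,0,0],[0,0,0]],"spin":[0,0,0,0,0,0,0,0,0,0]}' 40
python3 -m jog '{"jaw":[50,50,50,50],"slide":[[0,0,0.05],[0,0,0.05],[0,0,0],[0,0,0]],"spin":[0,0,0,0]}' 40
python3 -m jog '{"jaw":[50,50,50,50],"slide":[[0,0,0.03],[0,0,0.03],[0,0,0],[0,0,0]],"spin":[0,0,0,0]}' 40
```

```text
time_s: 9.6
ee_pos: [577.1, -212.8, 57.6]
ee_rot: [179.9, 0.0, 85.2]
force: [0.4, 0.7, -0.8]
gripper_width: 58.0
gripper_force: 40.0
time_s: 10.0
ee_pos: [576.5, -212.7, 53.7]
ee_rot: [-180.0, -0.0, 85.2]
force: [-0.4, -0.2, -1.7]
gripper_width: 57.6
gripper_force: 40.0
time_s: 10.4
ee_pos: [576.7, -212.7, 52.2]
ee_rot: [180.0, -0.0, 85.2]
force: [0.1, 0.5, 1.5]
gripper_width: 57.6
gripper_force: 40.0
```

Contact. Release, rise, and take a check picture.

```bash
python3 -m jog '{"jaw":[50,91,91,91,91,91,91],"slide":[[0,0,0.02],[0,0,0],[0,0,0],[0,0,0],[0,0,0],[0,0,0],[0,0,0]],"spin":[0,0,0,0,0,0,0]}' 40
python3 -m jog '{"jaw":[91,91,91,91,91,91,91,91,91],"slide":[[0,0,-0.3],[0,0,-0.7],[0,0,-0.9],[0,0,-0.9],[0,0,-0.9],[0,0,-0.6],[0,0,0],[0,0,0],[0,0,0]],"spin":[0,0,0,0,0,0,0,0,0]}' 40
python3 - <<'E'
from h import *
togo([393.5,-319,187],82);print(env.state()["force"])
E
```

```text
time_s: 11.1
ee_pos: [576.6, -212.7, 51.2]
ee_rot: [-180.0, -0.0, 85.2]
force: [-0.6, 0.1, -1.2]
gripper_width: 90.9
gripper_force: 0.0
time_s: 12.0
ee_pos: [575.8, -212.3, 179.0]
ee_rot: [-179.9, -0.0, 85.2]
force: [0.1, -0.4, -0.2]
gripper_width: 91.0
gripper_force: 0.0
pos [ 575.8 -212.3  179. ] rot [-1.7986e+02 -5.0000e-02  8.5200e+01] slide [-4.05 -5.76 -0.27] spin 0.4
[ 0.11091242 -0.42069214 -0.18899769]
```

```bash
python3 -m jog '{"jaw":[91,91,91,91,91,91,91,91,91,91],"slide":[[-0.51,-0.72,0],[-0.51,-0.72,0],[-0.51,-0.72,0],[-0.51,-0.72,0],[-0.51,-0.72,0],[-0.51,-0.72,0],[-0.51,-0.72,0],[-0.48,-0.72,0],[0,0,0],[0,0,0]],"spin":[0,0,0,0,0,0,0,0,0.4,0]}' 40
python3 -m jog '{"jaw":[91,91],"slide":[[0,0,0],[0,0,0]],"spin":[0,0]}' 40
python3 - <<'E'
from h import *
togo([393.5,-318.5,47],82)
cv2.imwrite("pics/top1.png",env.grab_frame("top")[150:330,160:520,::-1])
E
```

```text
time_s: 13.0
ee_pos: [393.2, -319.2, 179.2]
ee_rot: [-179.9, -0.1, 81.9]
force: [-0.6, -0.6, 0.3]
gripper_width: 91.1
gripper_force: 0.0
time_s: 13.2
ee_pos: [394.4, -319.0, 179.8]
ee_rot: [-180.0, -0.0, 82.1]
force: [0.4, -0.6, -0.6]
gripper_width: 90.9
gripper_force: 0.0
pos [ 394.4 -319.   179.8] rot [-1.7995e+02 -4.0000e-02  8.2080e+01] slide [ 0.01 -0.03  4.43] spin 0.01
```

View pics/top1.png

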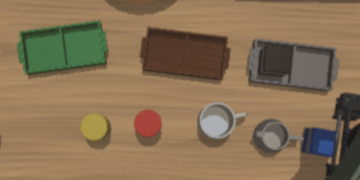

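The black tin stands inside the left bay of the grey tray, at crop (275,60). The gripper is over blue, with the jug handle clear of the finger lanes.

```bash
python3 -m jog '{"jaw":[91,91,91,91,91,91,91,91,91],"slide":[[0,-0.03,0.5],[0,0,0.8],[0,0,0.8],[0,0,0.8],[0,0,0.8],[0,0,0.5],[0,0,0.22],[0,0,0],[0,0,0]],"spin":[0,0,0,0,0,0,0,0,0]}' 40
python3 -m jog '{"jaw":[50,50,50,50,50,50,50,50,50,50],"slide":[[0,0,0],[0,0,0],[0,0,0],[0,0,0],[0,0,0],[0,0,0],[0,0,0],[0,0,0],[0,0,0],[0,0,0]],"spin":[0,0,0,0,0,0,0,0,0,0]}' 40
python3 -m jog '{"jaw":[50,50,50,50,50,50,50,50,50,50],"slide":[[0,0,-0.4],[0,0,-0.8],[0,0,-0.8],[0,0,-0.8],[0,0,-0.8],[0,0,-0.4],[0,0,0],[0,0,0],[0,0,0],[0,0,0]],"spin":[0,0,0,0,0,0,0,0,0,0]}' 40
python3 -m jog '{"jaw":[50,50,50],"slide":[[0,0,0],[0,0,0],[0,0,0]],"spin":[0,0,0]}' 40
python3 -m jog '{"jaw":[50],"slide":[[0,0,0]],"spin":[0]}' 40
python3 - <<'E'
from h import *
togo([609,231,167],98.6);togo([567.8,-304.5,167],85)
E
```

```text
time_s: 14.15
ee_pos: [394.0, -319.5, 48.3]
ee_rot: [179.9, 0.0, 82.0]
force: [0.4, 0.3, -0.3]
gripper_width: 90.8
gripper_force: 0.0
time_s: 15.15
ee_pos: [393.4, -319.3, 47.9]
ee_rot: [180.0, 0.0, 82.0]
force: [-1.4, -0.3, 4.4]
gripper_width: 58.1
gripper_force: 39.9
time_s: 16.15
ee_pos: [392.8, -318.7, 166.5]
ee_rot: [-179.9, -0.1, 82.0]
force: [0.0, 0.2, -1.5]
gripper_width: 57.8
gripper_force: 39.9
time_s: 16.45
ee_pos: [393.3, -319.1, 167.5]
ee_rot: [-180.0, -0.0, 82.0]
force: [0.5, 0.2, -1.4]
gripper_width: 57.9
gripper_force: 39.9
time_s: 16.55
ee_pos: [393.3, -319.2, 167.6]
ee_rot: [-180.0, -0.0, 82.0]
force: [-0.3, 0.4, -0.7]
gripper_width: 57.9
gripper_force: 39.9
pos [ 393.3 -319.2  167.6] rot [-1.8e+02 -1.0e-02  8.2e+01] slide [19.16  4.57  0.02] spin -2.08
pos [ 393.3 -319.2  167.6] rot [-1.8e+02 -1.0e-02  8.2e+01] slide [1.29 5.69 0.02] spin -0.38
```

Blue is also about 1 N, so it's empty and goes to the second grey bay.

```bash
python3 -m jog '{"jaw":[50,50,50,50,50,50,50,50,50,50],"slide":[[0.18,0.81,0],[0.18,0.81,0],[0.18,0.81,0],[0.18,0.81,0],[0.19,0.81,0],[0.19,0.81,0],[0.19,0.83,0],[0,0,0],[0,0,0],[0,0,0]],"spin":[0,0,0,0,0,0,0,-0.38,0,0]}' 40
python3 - <<'E'
from h import *
togo([567.8,-304.5,53],85)
E
```

```text
time_s: 17.55
ee_pos: [567.4, -304.6, 167.5]
ee_rot: [-180.0, -0.0, 85.0]
force: [-0.7, 0.4, -0.8]
gripper_width: 58.0
gripper_force: 39.9
pos [ 567.4 -304.6  167.5] rot [-1.7996e+02 -1.0000e-02  8.4970e+01] slide [0.   0.01 3.82] spin -0.0
```

```bash
python3 -m jog '{"jaw":[50,50,50,50,50,50,50,50,50,50],"slide":[[0,0,0.6],[0,0,0.7],[0,0,0.7],[0,0,0.7],[0,0,0.5],[0,0,0.3],[0,0,0.15],[0,0,0],[0,0,0],[0,0,0]],"spin":[0,0,0,0,0,0,0,0,0,0]}' 40
python3 -m jog '{"jaw":[50,50,50,50],"slide":[[0,0,0.05],[0,0,0.05],[0,0,0],[0,0,0]],"spin":[0,0,0,0]}' 40
python3 -m jog '{"jaw":[50,50,50,50],"slide":[[0,0,0.03],[0,0,0.03],[0,0,0],[0,0,0]],"spin":[0,0,0,0]}' 40
```

```text
time_s: 18.55
ee_pos: [568.3, -304.9, 59.2]
ee_rot: [179.9, 0.0, 85.0]
force: [-0.2, 0.7, -0.8]
gripper_width: 57.8
gripper_force: 39.9
time_s: 18.95
ee_pos: [567.7, -304.6, 55.2]
ee_rot: [-180.0, -0.0, 85.0]
force: [0.1, -0.4, -0.7]
gripper_width: 58.1
gripper_force: 39.9
time_s: 19.35
ee_pos: [567.7, -304.6, 53.4]
ee_rot: [-180.0, -0.0, 85.0]
force: [0.3, -0.5, -1.1]
gripper_width: 58.2
gripper_force: 39.9
```

```bash
python3 -m jog '{"jaw":[50,50,50,50],"slide":[[0,0,0.02],[0,0,0.02],[0,0,0],[0,0,0]],"spin":[0,0,0,0]}' 40
```

```text
time_s: 19.75
ee_pos: [567.9, -304.7, 52.9]
ee_rot: [180.0, 0.0, 85.0]
force: [-2.5, 1.8, 5.1]
gripper_width: 58.1
gripper_force: 39.9
```

Contact at 52.9. Release, rise, and go towards red.

```bash
python3 -m jog '{"jaw":[91,91,91,91,91,91],"slide":[[0,0,0],[0,0,0],[0,0,0],[0,0,0],[0,0,0],[0,0,0]],"spin":[0,0,0,0,0,0]}' 40
python3 -m jog '{"jaw":[91,91,91,91,91,91,91,91,91],"slide":[[0,0,-0.3],[0,0,-0.7],[0,0,-0.9],[0,0,-0.9],[0,0,-0.9],[0,0,-0.6],[0,0,0],[0,0,0],[0,0,0]],"spin":[0,0,0,0,0,0,0,0,0.4]}' 40
python3 - <<'E'
from h import *
togo([427.7,74.3,180],84.5)
E
```

```text
time_s: 20.35
ee_pos: [567.8, -304.6, 52.1]
ee_rot: [-180.0, -0.0, 85.0]
force: [-0.6, 0.1, 0.1]
gripper_width: 91.1
gripper_force: 0.0
time_s: 21.25
ee_pos: [566.9, -304.2, 179.8]
ee_rot: [-179.9, -0.1, 81.8]
force: [-0.5, 0.5, -0.3]
gripper_width: 91.4
gripper_force: 0.0
pos [ 566.9 -304.2  179.8] rot [-1.7986e+02 -6.0000e-02  8.1760e+01] slide [ 1.182e+01 -6.400e+00 -1.000e-02] spin -0.34
```

```bash
python3 -m jog '{"jaw":[91,91,91,91,91,91,91,91,91,91],"slide":[[0.84,-0.46,0],[0.84,-0.46,0],[0.84,-0.46,0],[0.84,-0.46,0],[0.84,-0.46,0],[0.84,-0.46,0],[0.84,-0.46,0],[0.84,-0.46,0],[0.84,-0.46,0],[0.84,-0.46,0]],"spin":[0,0,0,0,0,0,0,0,0,0]}' 40
python3 -m jog '{"jaw":[91,91,91,91,91,91,91],"slide":[[0.84,-0.46,0],[0.84,-0.46,0],[0.84,-0.46,0],[0.84,-0.42,0],[0,0,0],[0,0,0],[0,0,0]],"spin":[0,0,0,0,-0.34,0,0]}' 40
python3 - <<'E'
from h import *
togo([427.7,74.3,47],84.5)
E
```

```text
time_s: 22.25
ee_pos: [465.3, -34.5, 179.7]
ee_rot: [-179.8, -0.0, 81.8]
force: [0.3, 0.9, 0.1]
gripper_width: 91.0
gripper_force: 0.0
time_s: 22.95
ee_pos: [427.3, 71.7, 180.4]
ee_rot: [-179.9, 0.0, 84.5]
force: [-1.0, 0.3, -0.1]
gripper_width: 91.1
gripper_force: 0.0
pos [427.3  71.7 180.4] rot [-1.799e+02  3.000e-02  8.450e+01] slide [0.09 0.01 4.45] spin 0.0
```

```bash
python3 -m jog '{"jaw":[91,91,91,91,91,91,91,91,91],"slide":[[0.07,0.01,0.5],[0,0,0.8],[0,0,0.8],[0,0,0.8],[0,0,0.8],[0,0,0.5],[0,0,0.24],[0,0,0],[0,0,0]],"spin":[0,0,0,0,0,0,0,0,0]}' 40
python3 -m jog '{"jaw":[50,50,50,50,50,50,50,50,50,50],"slide":[[0,0,0],[0,0,0],[0,0,0],[0,0,0],[0,0,0],[0,0,0],[0,0,0],[0,0,0],[0,0,0],[0,0,0]],"spin":[0,0,0,0,0,0,0,0,0,0]}' 40
python3 -m jog '{"jaw":[50,50,50,50,50,50,50,50,50,50],"slide":[[0,0,-0.4],[0,0,-0.8],[0,0,-0.8],[0,0,-0.8],[0,0,-0.8],[0,0,-0.4],[0,0,0],[0,0,0],[0,0,0],[0,0,0]],"spin":[0,0,0,0,0,0,0,0,0,0]}' 40
python3 -m jog '{"jaw":[50,50,50],"slide":[[0,0,0],[0,0,0],[0,0,0]],"spin":[0,0,0]}' 40
python3 -m jog '{"jaw":[50],"slide":[[0,0,0]],"spin":[0]}' 40
python3 - <<'E'
from h import *
togo([588.2,-53.5,167],84.5)
E
```

```text
time_s: 23.85
ee_pos: [428.9, 73.8, 48.4]
ee_rot: [180.0, -0.0, 84.5]
force: [-0.0, 0.2, 0.8]
gripper_width: 90.6
gripper_force: 0.0
time_s: 24.85
ee_pos: [428.4, 74.0, 48.3]
ee_rot: [180.0, -0.0, 84.6]
force: [-2.1, 0.6, 5.6]
gripper_width: 59.2
gripper_force: 40.0
time_s: 25.85
ee_pos: [427.5, 73.8, 166.8]
ee_rot: [-179.9, 0.0, 84.6]
force: [0.4, 1.5, -4.3]
gripper_width: 59.5
gripper_force: 40.0
time_s: 26.15
ee_pos: [428.2, 74.0, 167.9]
ee_rot: [-180.0, -0.0, 84.6]
force: [-0.0, -0.1, -4.2]
gripper_width: 59.4
gripper_force: 40.0
time_s: 26.25
ee_pos: [428.3, 74.0, 168.0]
ee_rot: [-180.0, -0.0, 84.6]
force: [-0.0, 0.4, -4.4]
gripper_width: 59.8
gripper_force: 40.0
pos [428.3  74.  168. ] rot [-1.800e+02 -1.000e-02  8.456e+01] slide [-3.72  5.71  0.03] spin 0.01
```

Red reads 4.3 N, so it's full and goes to the coffee tray, −y bay.

```bash
python3 -m jog '{"jaw":[50,50,50,50,50,50,50,50,50,50],"slide":[[-0.46,0.71,0],[-0.46,0.71,0],[-0.46,0.71,0],[-0.47,0.71,0],[-0.47,0.71,0],[-0.47,0.72,0],[-0.47,0.72,0],[-0.46,0.72,0],[0,0,0],[0,0,0]],"spin":[0,0,0,0,0,0,0,0,0,0]}' 40
python3 -m jog '{"jaw":[50,50],"slide":[[0,0,0],[0,0,0]],"spin":[0,0]}' 40
python3 - <<'E'
from h import *
togo([588.2,-53.5,53],84.5)
E
```

```text
time_s: 27.25
ee_pos: [588.0, -53.6, 167.4]
ee_rot: [-179.9, -0.0, 84.5]
force: [-0.2, -0.3, -4.6]
gripper_width: 59.6
gripper_force: 40.0
time_s: 27.45
ee_pos: [587.6, -52.9, 168.0]
ee_rot: [-180.0, -0.0, 84.6]
force: [-0.9, -0.0, -4.6]
gripper_width: 59.4
gripper_force: 40.0
pos [587.6 -52.9 168. ] rot [-1.7997e+02 -1.0000e-02  8.4590e+01] slide [-0.02  0.02  3.83] spin 0.01
```

```bash
python3 -m jog '{"jaw":[50,50,50,50,50,50,50,50,50,50],"slide":[[0,0,0.6],[0,0,0.7],[0,0,0.7],[0,0,0.7],[0,0,0.5],[0,0,0.3],[0,0,0.15],[0,0,0],[0,0,0],[0,0,0]],"spin":[0,0,0,0,0,0,0,0,0,0]}' 40
python3 -m jog '{"jaw":[50,50,50,50],"slide":[[0,0,0.05],[0,0,0.05],[0,0,0],[0,0,0]],"spin":[0,0,0,0]}' 40
python3 -m jog '{"jaw":[50,50,50,50],"slide":[[0,0,0.03],[0,0,0.03],[0,0,0],[0,0,0]],"spin":[0,0,0,0]}' 40
```

```text
time_s: 28.45
ee_pos: [588.9, -53.4, 59.5]
ee_rot: [179.9, -0.0, 84.6]
force: [-0.1, 0.1, -4.7]
gripper_width: 59.5
gripper_force: 40.0
time_s: 28.85
ee_pos: [588.2, -53.4, 55.5]
ee_rot: [-180.0, -0.0, 84.6]
force: [-1.1, -0.3, -4.6]
gripper_width: 59.3
gripper_force: 40.0
time_s: 29.25
ee_pos: [588.2, -53.4, 53.7]
ee_rot: [-180.0, -0.0, 84.6]
force: [-0.1, -0.0, -4.9]
gripper_width: 59.5
gripper_force: 40.0
```

```bash
python3 -m jog '{"jaw":[50,50,50,50],"slide":[[0,0,0.02],[0,0,0.02],[0,0,0],[0,0,0]],"spin":[0,0,0,0]}' 40
```

```text
time_s: 29.65
ee_pos: [588.3, -53.4, 53.3]
ee_rot: [180.0, -0.0, 84.6]
force: [-3.0, -0.6, 4.6]
gripper_width: 59.4
gripper_force: 40.0
```

```bash
python3 -m jog '{"jaw":[91,91,91,91,91,91],"slide":[[0,0,0],[0,0,0],[0,0,0],[0,0,0],[0,0,0],[0,0,0]],"spin":[0,0,0,0,0,0]}' 40
python3 -m jog '{"jaw":[91,91,91,91,91,91,91,91],"slide":[[0,0,-0.3],[0,0,-0.7],[0,0,-0.9],[0,0,-0.9],[0,0,-0.9],[0,0,-0.6],[0,0,0],[0,0,0]],"spin":[0,0,0,0,0,0,0,0]}' 40
python3 - <<'E'
from h import *
togo([418.2,192.7,180],84.5)
E
```

```text
time_s: 30.25
ee_pos: [588.3, -53.4, 52.5]
ee_rot: [180.0, -0.0, 84.6]
force: [-0.7, 0.4, -0.5]
gripper_width: 90.7
gripper_force: 0.0
time_s: 31.05
ee_pos: [588.0, -53.4, 181.6]
ee_rot: [180.0, -0.0, 84.6]
force: [-0.8, -0.2, -0.5]
gripper_width: 90.7
gripper_force: 0.0
pos [588.  -53.4 181.6] rot [179.98  -0.    84.56] slide [ 7.63 -6.41  0.05] spin 0.01
```

```bash
python3 -m jog '{"jaw":[91,91,91,91,91,91,91,91,91,91],"slide":[[0.76,-0.64,0],[0.76,-0.64,0],[0.76,-0.64,0],[0.76,-0.64,0],[0.76,-0.64,0],[0.76,-0.64,0],[0.76,-0.64,0],[0.76,-0.64,0],[0.76,-0.64,0],[0.76,-0.64,0]],"spin":[0,0,0,0,0,0,0,0,0,0]}' 40
python3 -m jog '{"jaw":[91,91,91],"slide":[[0,0,0],[0,0,0],[0,0,0]],"spin":[0,0,0]}' 40
python3 - <<'E'
from h import *
togo([418.2,192.7,47],84.5)
E
```

```text
time_s: 32.05
ee_pos: [417.0, 192.2, 180.1]
ee_rot: [-179.8, 0.1, 84.5]
force: [0.2, 0.1, -0.4]
gripper_width: 90.8
gripper_force: 0.0
time_s: 32.35
ee_pos: [418.8, 191.2, 180.9]
ee_rot: [-179.9, 0.0, 84.5]
force: [0.4, 0.2, 0.8]
gripper_width: 90.7
gripper_force: 0.0
pos [418.8 191.2 180.9] rot [-1.7995e+02  5.0000e-02  8.4530e+01] slide [ 0.05 -0.03  4.46] spin 0.0
```

```bash
python3 -m jog '{"jaw":[91,91,91,91,91,91,91,91,91],"slide":[[0.05,-0.02,0.5],[0,0,0.8],[0,0,0.8],[0,0,0.8],[0,0,0.8],[0,0,0.5],[0,0,0.24],[0,0,0],[0,0,0]],"spin":[0,0,0,0,0,0,0,0,0]}' 40
python3 -m jog '{"jaw":[50,50,50,50,50,50,50,50,50,50],"slide":[[0,0,0],[0,0,0],[0,0,0],[0,0,0],[0,0,0],[0,0,0],[0,0,0],[0,0,0],[0,0,0],[0,0,0]],"spin":[0,0,0,0,0,0,0,0,0,0]}' 40
python3 -m jog '{"jaw":[50,50,50,50,50,50,50,50,50,50],"slide":[[0,0,-0.4],[0,0,-0.8],[0,0,-0.8],[0,0,-0.8],[0,0,-0.8],[0,0,-0.4],[0,0,0],[0,0,0],[0,0,0],[0,0,0]],"spin":[0,0,0,0,0,0,0,0,0,0]}' 40
python3 -m jog '{"jaw":[50,50,50],"slide":[[0,0,0],[0,0,0],[0,0,0]],"spin":[0,0,0]}' 40
python3 -m jog '{"jaw":[50],"slide":[[0,0,0]],"spin":[0]}' 40
python3 - <<'E'
from h import *
togo([596.9,37.7,167],84.5)
E
```

```text
time_s: 33.25
ee_pos: [419.0, 193.2, 48.8]
ee_rot: [180.0, -0.0, 84.5]
force: [-0.6, -0.6, -0.4]
gripper_width: 91.0
gripper_force: 0.0
time_s: 34.25
ee_pos: [418.2, 193.5, 48.7]
ee_rot: [-180.0, -0.0, 84.6]
force: [-2.2, 0.4, 4.8]
gripper_width: 60.3
gripper_force: 40.0
time_s: 35.25
ee_pos: [417.5, 193.0, 167.1]
ee_rot: [-179.9, 0.1, 84.6]
force: [0.6, -0.4, -5.2]
gripper_width: 59.9
gripper_force: 40.0
time_s: 35.55
ee_pos: [418.2, 193.3, 168.2]
ee_rot: [-180.0, 0.0, 84.6]
force: [0.5, -0.6, -4.0]
gripper_width: 60.2
gripper_force: 40.0
time_s: 35.65
ee_pos: [418.3, 193.3, 168.3]
ee_rot: [180.0, -0.0, 84.6]
force: [-0.0, 0.4, -4.9]
gripper_width: 59.9
gripper_force: 40.0
pos [418.3 193.3 168.3] rot [180.    -0.    84.56] slide [-4.6   6.42  0.04] spin 0.01
```

Yellow is full too (about 4.7 N), so it goes to the coffee tray's +y bay.

```bash
python3 -m jog '{"jaw":[50,50,50,50,50,50,50,50,50,50],"slide":[[-0.46,0.64,0],[-0.46,0.64,0],[-0.46,0.64,0],[-0.46,0.64,0],[-0.46,0.64,0],[-0.46,0.64,0],[-0.46,0.64,0],[-0.46,0.64,0],[-0.46,0.64,0],[-0.46,0.66,0]],"spin":[0,0,0,0,0,0,0,0,0,0]}' 40
python3 -m jog '{"jaw":[50,50,50],"slide":[[0,0,0],[0,0,0],[0,0,0]],"spin":[0,0,0]}' 40
python3 - <<'E'
from h import *
togo([596.9,37.7,54],84.5)
E
```

```text
time_s: 36.65
ee_pos: [597.5, 37.0, 168.1]
ee_rot: [-180.0, -0.0, 84.6]
force: [0.3, 0.0, -5.2]
gripper_width: 60.2
gripper_force: 40.0
time_s: 36.95
ee_pos: [596.2, 38.0, 168.0]
ee_rot: [-179.9, -0.0, 84.6]
force: [-1.0, 0.6, -5.0]
gripper_width: 60.4
gripper_force: 40.0
pos [596.2  38.  168. ] rot [-1.7992e+02 -1.0000e-02  8.4570e+01] slide [-0.01  0.02  3.8 ] spin 0.01
```

```bash
python3 -m jog '{"jaw":[50,50,50,50,50,50,50,50,50,50],"slide":[[0,0,0.6],[0,0,0.7],[0,0,0.7],[0,0,0.7],[0,0,0.5],[0,0,0.3],[0,0,0.15],[0,0,0],[0,0,0],[0,0,0]],"spin":[0,0,0,0,0,0,0,0,0,0]}' 40
python3 -m jog '{"jaw":[50,50,50,50,50],"slide":[[0,0,0.05],[0,0,0.05],[0,0,0.03],[0,0,0],[0,0,0]],"spin":[0,0,0,0,0]}' 40
python3 -m jog '{"jaw":[50,50,50,50],"slide":[[0,0,0.03],[0,0,0],[0,0,0],[0,0,0]],"spin":[0,0,0,0]}' 40
```

```text
time_s: 37.95
ee_pos: [597.6, 37.8, 59.8]
ee_rot: [179.9, -0.0, 84.6]
force: [0.6, -0.6, -5.2]
gripper_width: 60.4
gripper_force: 40.0
time_s: 38.45
ee_pos: [596.9, 37.7, 54.9]
ee_rot: [-180.0, -0.0, 84.6]
force: [0.2, -0.1, -4.9]
gripper_width: 60.5
gripper_force: 40.0
time_s: 38.85
ee_pos: [596.9, 37.7, 54.0]
ee_rot: [180.0, -0.0, 84.6]
force: [1.0, 0.4, -5.6]
gripper_width: 60.1
gripper_force: 40.0
```

```bash
python3 -m jog '{"jaw":[50,50,50,50],"slide":[[0,0,0.02],[0,0,0.02],[0,0,0],[0,0,0]],"spin":[0,0,0,0]}' 40
```

```text
time_s: 39.25
ee_pos: [597.1, 37.7, 53.7]
ee_rot: [180.0, -0.0, 84.6]
force: [-2.9, 0.4, 4.1]
gripper_width: 60.4
gripper_force: 40.0
```

Contact. Release, rise, move back out of the way, and look.

```bash
python3 -m jog '{"jaw":[91,91,91,91,91,91],"slide":[[0,0,0],[0,0,0],[0,0,0],[0,0,0],[0,0,0],[0,0,0]],"spin":[0,0,0,0,0,0]}' 40
python3 -m jog '{"jaw":[91,91,91,91,91,91,91,91],"slide":[[0,0,-0.3],[0,0,-0.7],[0,0,-0.9],[0,0,-0.9],[0,0,-0.9],[0,0,-0.6],[0,0,0],[0,0,0]],"spin":[0,0,0,0,0,0,0,0]}' 40
python3 -m jog '{"jaw":[91,91,91,91,91,91,91,91,91,91],"slide":[[0.7,-0.6,0],[0.7,-0.6,0],[0.7,-0.6,0],[0.7,-0.6,0],[0.7,-0.6,0],[0.7,-0.6,0],[0.7,-0.6,0],[0.7,-0.6,0],[0.7,-0.6,0],[0,0,0]],"spin":[0,0,0,0,0,0,0,0,0,0]}' 40
python3 - <<'E'
from h import *
a=cv2.resize(env.grab_frame("top")[150:330,120:520,::-1],None,fx=1.6,fy=1.6)
b=env.grab_frame("scene")[130:440,:,::-1]
cv2.imwrite("pics/end.png",np.vstack([a,b]))
E
```

```text
time_s: 39.85
ee_pos: [597.0, 37.7, 52.8]
ee_rot: [180.0, -0.0, 84.6]
force: [0.2, 0.0, 0.1]
gripper_width: 90.9
gripper_force: 0.0
time_s: 40.65
ee_pos: [596.7, 37.6, 181.9]
ee_rot: [180.0, -0.0, 84.6]
force: [0.4, -0.3, 0.2]
gripper_width: 91.0
gripper_force: 0.0
time_s: 41.65
ee_pos: [451.0, 242.7, 180.3]
ee_rot: [-179.8, 0.1, 84.7]
force: [0.6, -1.3, -0.0]
gripper_width: 91.2
gripper_force: 0.0
```

View pics/end.png

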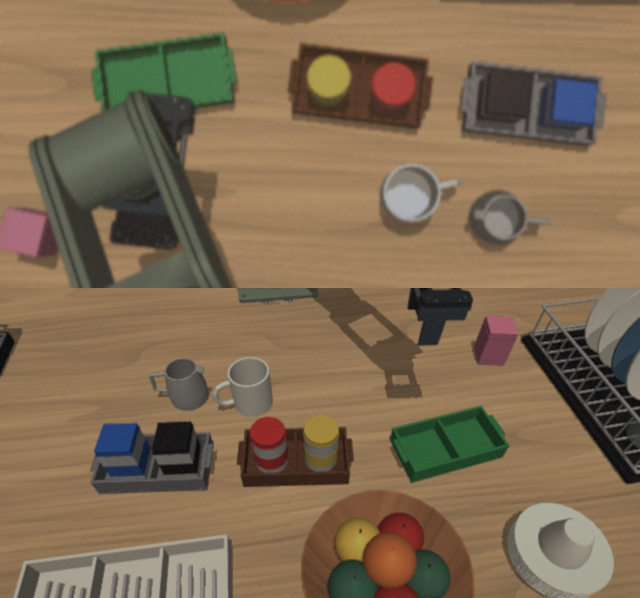

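The picture shows all four tins upright, each in its own bay: yellow (328,78) and red (394,84) in the coffee tray, black (507,97) and blue (575,102) in the refill tray. The mug, jug and pink tin are where they were.

```bash
python3 -m jog '{"jaw":[91,91,91],"slide":[[0,0,0],[0,0,0],[0,0,0]],"spin":[0,0,0]}'; python3 -c "
from workcell import env
print(env.job_done())"
```

```text
time_s: 42.05
ee_pos: [454.0, 240.5, 181.7]
ee_rot: [-180.0, 0.0, 84.5]
force: [0.5, 0.4, -0.7]
gripper_width: 91.3
gripper_force: 0.0
the job is handed in; nothing more can be done
None
```

The job is handed in at 42 s: the full red and yellow tins stand in the coffee tray, the empty black and blue tins stand in the refill tray, and the mug, jug and pink tin were not touched.

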